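# Third hand: hold a bearing block against the sprung stop

### The job

Pick up the larger of the two bearing blocks by the flat sides of its upright, gripping gently (never more than about 40 N), set it flat on the bed of the fixture with an end of its bore facing the sprung stop and a little short of it, and then slide it squarely and centrally against the stop. Push, without ramming the stop, until the stop's pointer stands between the two lines on its housing (a push of about 8 N), and be my third hand: keep that push steady for at least three seconds and finish the program still gripping and pressing, without letting go. Leave the smaller block and the loose bush and collar where they are.

Things in the scene. Friction and masses are not known exactly. Their poses are not given: they have to be found in the camera images.
- bearing_block: larger bearing block at the left, aluminium, 0.22-0.45 kg: foot 50 x 84 x 12 mm (x, y, z); upright 50 x 44 mm (x, y), its flat sides (+y and -y, 44 mm apart) from z = 12 to 34 mm, then a half-round top to 56 mm. Bore (looks only, solid) along x; flat front and back 25 mm either side of the origin, alike (a half turn makes no difference). Origin: centre of the underside, z up
- small_block: the smaller bearing block, same shape, foot 36 x 60 mm, 28 mm wide upright, 40 mm high; loose, also at the left; may stand nearer or farther than the large one; leave it alone. Origin: centre of the underside. Between the blocks and the fixture stands a fixed white plate (not used) whose toggle lever rises to about 180 mm: carry the block over or round it
- fixture: fixture at the right, fixed: dark steel bed 10 mm thick, 100 mm wide (y), x = -95 to 100 mm; stop housing on it x = 56 to 86 mm, 60 mm wide, top z = 38 mm, with two dark lines. Origin: underside, on the centre line, 25 mm before the stop's resting face (a block there just touches). Push along its +x, within 45 degrees of straight ahead
- stop_face (a point): centre of the front face of the sprung steel stop pad, which moves with the pad: pad 36 mm wide (y), z = 12 to 36 mm above the bench (the bed's top is at 10 mm), at x = 25 mm in the fixture's frame when at rest
- stop (a joint): travel of the sprung stop, m: 0 at rest, grows when pushed along the fixture's +x, hard end at 0.016. The spring pushes back with 2 N + 0.8 N per mm. Its pointer reaches the first line on the housing at 0.004 (5.2 N) and the second at 0.012 (11.6 N); 0.0075 gives 8 N
- bush: plain steel bush, 26 mm across, 32 mm high, loose beside the fixture on its -y side; origin at the centre of its underside
- collar: low black collar, 36 mm across, 14 mm high, loose beside the fixture on its +y side; origin at the centre of its underside
Things that resemble listed ones, but are neither listed nor needed, are in the scene too. What is shaped like the bearing_block but green or orange is not meant.

How it is judged:
On the way, in this order (a step that is already met when the one before it is completed fails the run):
1. the large block is lifted clear of the bench (height (world z) of bearing_block above 0.03 m and contact force between the fingers and bearing_block above 1 N), for 0.1 s.
2. the block is flat on the bed, short of the stop (z of bearing_block in the frame of fixture below 0.013 m and x of bearing_block in the frame of fixture between -0.075 and 0 m and y of bearing_block in the frame of fixture between -0.03 and 0.03 m and angle between bearing_block's own z axis and vertical below 0.08 rad and value of joint stop below 0.001 m), for 0.1 s.
3. the push stays in its band for two and a half seconds (contact force between bearing_block and stop between 4.8 and 12 N and value of joint stop between 0.0035 and 0.0125 m and contact force between the fingers and bearing_block above 2 N and z of bearing_block in the frame of fixture between 0.007 and 0.013 m and y of bearing_block in the frame of fixture between -0.009 and 0.009 m and angle between the x axis of bearing_block and the x axis of fixture, either way round below 0.12 rad and angle between bearing_block's own z axis and vertical below 0.08 rad and linear speed of bearing_block below 0.01 m/s), for 2.5 s.
At the end, for the whole second after the job is handed in: Large block gripped, flat on the bed (within 3 mm, tilt under 0.08 rad), square to the stop within 0.12 rad, central within 9 mm, at rest, pressing the stop with 4.8 to 12 N (travel 3.5 to 12.5 mm) (all of step 3); the arm keeps its last pose, push and grip.
It fails at once if the stop is rammed (over 22 N) (contact force between bearing_block and stop above 22 N).
It fails at once if the block is squeezed too hard (both fingers' forces add up to over 100 N) (contact force between the fingers and bearing_block above 100 N).
It fails at once if the smaller block is disturbed (distance of small_block from where it was at the start of the episode above 0.015 m).
It fails at once if the bush is disturbed (distance of bush from where it was at the start of the episode above 0.015 m).
It fails at once if the collar is disturbed (distance of collar from where it was at the start of the episode above 0.015 m).
It also fails if it takes over 58 s, if anything falls off the work surface, if the arm or the gripper's body presses on something with over 40 N, if the wrist force passes 120 N, or if a joint passes its speed limit or range.

### The arm

A 6-joint arm with a two-finger parallel gripper is mounted at the origin on a cart in front of the work surface, level with it; the furniture and walls round the work are solid. World frame = base frame: x ahead of the robot, y to its left, z up, the work surface at z = 0. Lengths are in m, angles in rad, forces in N, time in s.
With the tool pointing down it reaches from about 0.375 to 0.975 m from the base axis. Payload 3.8 kg.
Tool frame: the origin (TCP) lies midway between the tips of the shut fingers; the grasp point (between the pads) lies 19 mm behind it; z points along the fingers, y is the line along which they close (so a half turn about z gives the same grasp; the last joint's range is limited). The gripper opens to 85 mm and grips with 20 to 120 N. Pads are 22 mm wide; open, the fingers measure 114 mm over their backs; the gripper's body (76 mm by 85 mm) begins 54 mm behind the grasp point. The pads swing forward as they close: fully open they stand 13 mm farther back than shut.
Start: joints at [1.154, 0.264, 1.604, -0, 1.274, -0.037], TCP at [0.25, 0.627, 0.231] pointing down, gripper open.
Joint ranges: [-2.63, 2.63], [-0.94, 2.18], [0.31, 2.57], [-1.31, 4.45], [0, 2.66], [-2.55, 2.55]. Speed limits (rad/s): [2.57, 2.57, 3.14, 3.14, 3.14, 3.14].

### API

Orientations are given as a rotation vector (axis times angle).
In Python, from workcell import status, read_camera, workorder, masks_of gives the robot as it stands.
- The arm moves only by the tool drive_tool, never from a script. Its argument "rows" is a list of rows, each a list of 7 numbers: the turn, a rotation vector about the tool's x, y, z in degrees, then the shift along the tool's x, y, z in m, then the opening, from 0 (shut) to 1 (fully open). In form: [[ax, ay, az, tx, ty, tz, claw], ...]. A call has 1 to 8 rows; each row shifts and turns the commanded pose from where the row before left it, along the tool's axes as they then stand; what a row does not reach is not made up. A row lasts 1/12 s, in which the tool goes at most 41.7 mm and 7.16 degrees, less where a joint would pass 70% of its speed; a pose out of reach is approached as far as the arm can. A call is refused whole if a number of a shift passes 0.0417 or a number of a turn 7.16, either way. A call with a gripper value outside its range is refused whole. The fingers move at their own pace and stop on an object; "force" is the grip in N (left out, the last holds). Time passes only in rows, so rows that do not move let the fingers close. It gives the time, the measured TCP pose, the force, the opening and the grip force at its end, in the units of the state.
- status.read_state(): the state, without advancing time (a new reading comes with each control period).
- read_camera(name): name is "scene" or "side" or "wrist"; returns a dict with "color" (400x640x3 uint8, red, green, blue), "intrinsics" (3x3 intrinsics, pixels), "world_from_camera" (4x4, takes a point from camera to world coordinates); the wrist camera has in their place "mount" (4x4, takes a point from camera to tool coordinates, whose origin is the TCP and whose axes are the flange's). Camera axes: x right, y up, looking along -z (the intrinsics and any distortion apply to the point x, -y, -z); pixel columns grow to the right and rows downward; lengths in m; the calibration is good to about 2 mm. A picture is of the moment at which its call begins: read the wrist's pose just before it. There is no depth.
- workorder.finish_job(): hands the job in; it is judged then, once.
Trained networks look in a picture, given as the dict that the camera call returned (one of the last four; its "shot" number tells which), for a name from the list of things; names that differ only in an ending like _2 or _b are one class to them, and where a whole thing is asked for, a point or a joint stands for the part that bears it (a point fixed in the world has none). Each returns a list of dicts, best first, with "score" (0 to 1); they miss things now and then, are a little off and sometimes report something else, mostly with a low value. They report only what shows in the picture. A call takes as long as a camera call. They do not tell look-alikes from the thing itself.
- masks_of(picture, name): "mask" (400x640 bool, what is visible of it) and "bbox" ([left, top, right, bottom] in pixels, round what is visible of it).
The state is a dict: "time": time; "q": joint angles; "joint_vel": joint speeds; "joint_torque": joint torques, N m; "tool_pos": TCP position; "tcp_rot": TCP orientation; "wrist_force": force on the tool from outside, world axes, zero at the start; "torque": the same for the moment, N m; "width": opening from 0.0 (shut) to 1.0 (fully open); "grip_force": force on a finger pad.
Only numpy, scipy, OpenCV 4.12 (cv2) and the standard library are available. Lean on these libraries where they do the work, as an engineer would, in place of code of your own. Each camera call takes 0.05 s, during which the arm holds its last target. There are 200 camera calls.

## Working session

There is one attempt and no reset: what is moved stays moved. The work goes in short steps, Python scripts to look and compute and a tool call to move; the robot and the scene stay as the last step left them, time stands still between calls to the robot, and variables do not carry over. Pictures are saved under pics/ and viewed, at most 12 in all, crops included, and the job is handed in when it is done.

Besides the shell and the picture viewer there is one more tool, called after "Emit:" by a JSON object that holds its "api" and its "payload", one argument or row to a line. drive_tool: Moves the arm, as the interface text tells. Its arguments: {"type":"object","properties":{"rows":{"type":"array"},"force":{"type":"number"}},"required":["rows"]}

```bash
mkdir -p pics
cat > h.py <<'E'
import numpy as np, cv2
from workcell import status, read_camera, workorder, masks_of
from scipy.spatial.transform import Rotation as R
def wfc(p, s=None):
    if 'world_from_camera' in p: return np.array(p['world_from_camera'])
    T=np.eye(4); T[:3,:3]=R.from_rotvec(s['tcp_rot']).as_matrix(); T[:3,3]=s['tool_pos']
    return T@np.array(p['mount'])
def proj(p,X,s=None):
    c=(np.c_[X,np.ones(len(X))]@np.linalg.inv(wfc(p,s)).T)[:,:3]*[1,-1,-1]
    u=c@np.array(p['intrinsics']).T; return u[:,:2]/u[:,2:]
def back(p,uv,z,s=None):
    T=wfc(p,s); d=np.c_[uv,np.ones(len(uv))]@np.linalg.inv(p['intrinsics']).T*[1,-1,-1]
    d=d@T[:3,:3].T; o=T[:3,3]; return o+d*((z-o[2])/d[:,2])[:,None]
def save(n,img): cv2.imwrite('pics/'+n+'.png',cv2.cvtColor(img,cv2.COLOR_RGB2BGR))
E
python3 - <<'E'
from h import *
s=status.read_state(); print(s)
for n in ['scene','side','wrist']:
    p=read_camera(n); im=p['color'].copy(); print(n,[k for k in p], wfc(p,s)[:3,3].round(3))
    for o in ['bearing_block','small_block','fixture','stop_face','bush','collar']:
        for r in masks_of(p,o)[:3]:
            b=r['bbox']; print(o,round(r['score'],2),b)
    save(n,im)
E
```

```text
{'time': 0.0, 'q': array([ 1.15412374e+00,  2.64756785e-01,  1.60537530e+00,  1.25357515e-06,
        1.27374506e+00, -3.68989100e-02]), 'joint_vel': array([-2.11774798e-03, -1.13909670e-03,  1.46088149e-04,  1.40245178e-04,
       -3.67713044e-05, -1.24014641e-03]), 'joint_torque': array([-1.57053215e-03, -5.15110874e+01, -3.67310321e+01,  7.04647869e-05,
        1.30487923e-02, -3.57831141e-05]), 'tool_pos': array([0.24992743, 0.62622119, 0.22995891]), 'tcp_rot': array([-0.59287164, -3.08461682,  0.0034956 ]), 'wrist_force': array([-0.17385324,  0.66701993, -0.77141208]), 'torque': array([-0.03256499,  0.003644  ,  0.01097024]), 'grip_force': 0.0, 'width': 0.9979439012185797}
scene ['color', 'intrinsics', 'world_from_camera', 'shot'] [-0.391 -0.541  1.053]
bearing_block 0.84 [229.1, 148.0, 255.0, 170.2]
bearing_block 0.83 [224.3, 167.9, 248.7, 195.7]
bearing_block 0.73 [211.1, 190.7, 229.6, 217.5]
small_block 0.48 [247.5, 211.8, 263.0, 230.3]
fixture 0.93 [381.1, 230.6, 443.6, 285.8]
fixture 0.65 [435.3, 274.5, 445.1, 288.0]
stop_face 0.49 [416.9, 239.1, 426.7, 253.4]
bush 0.67 [435.1, 273.4, 444.0, 286.5]
bush 0.15 [221.5, 168.9, 251.0, 194.2]
side ['color', 'intrinsics', 'world_from_camera', 'shot'] [ 0.424 -0.983  0.685]
bearing_block 0.75 [325.3, 144.0, 341.0, 164.7]
bearing_block 0.62 [299.4, 158.7, 313.1, 175.2]
bearing_block 0.61 [265.6, 155.4, 287.0, 173.0]
fixture 0.83 [285.5, 269.2, 364.7, 299.2]
stop_face 0.6 [331.8, 270.4, 348.6, 287.9]
bush 0.63 [302.7, 304.2, 318.5, 317.9]
wrist ['color', 'intrinsics', 'mount', 'shot'] [0.189 0.649 0.373]
bearing_block 0.52 [133.2, 376.3, 145.5, 398.7]
```

View pics/scene.png

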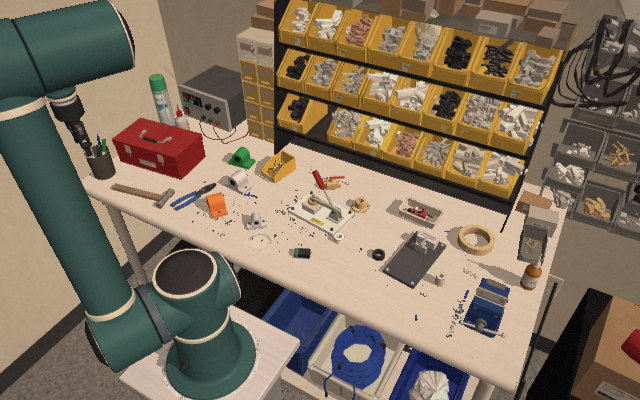

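View pics/side.png

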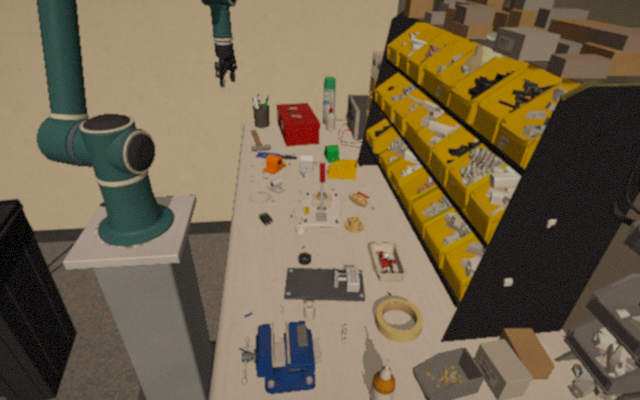

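View pics/wrist.png

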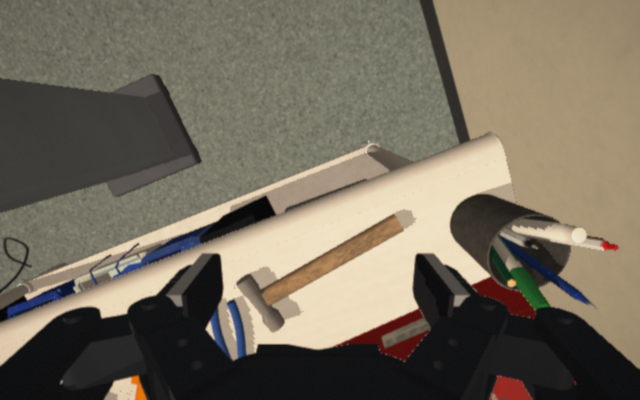

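The scene camera shows the large aluminium block near (238,181) and the small one near (256,221). The green block at (240,157) and the orange one at (217,204) are look-alikes. The fixture is near (415,258), with the collar at (378,254) and the bush at (441,280).

```bash
cat >> h.py <<'E'
from scipy.optimize import least_squares
def blockpts(L=.050,W=.084,U=.044,h=.012,c=.034):
    P=[[x,y,z] for x in(-L/2,L/2) for y in(-W/2,W/2) for z in(0,h)]
    P+=[[x,U/2*np.cos(a),c+U/2*np.sin(a)] for x in(-L/2,L/2) for a in np.linspace(0,np.pi,13)]
    return np.array(P)
def place(P,x,y,t,z=0):
    c,s=np.cos(t),np.sin(t); return P@np.array([[c,-s,0],[s,c,0],[0,0,1]]).T+[x,y,z]
def sil(p,P,s=None,parts=None):
    m=np.zeros((1600,2560),np.uint8); u=proj(p,P,s)*4+2   # 4x supersampled
    for ix in parts: cv2.fillConvexPoly(m,cv2.convexHull(np.round(u[ix]).astype(np.int32)),1)
    return m.reshape(400,4,640,4).mean((1,3))
E
python3 - <<'E'
from h import *
s=status.read_state()
for n in ['scene','side']:
    p=read_camera(n)
    for o in ['bearing_block','small_block','fixture','stop_face','bush','collar']:
        for r in masks_of(p,o)[:4]:
            m=r['mask']; uv=np.argwhere(m).mean(0)[::-1]
            z={'bearing_block':.02,'small_block':.015,'fixture':.01,'stop_face':.024,'bush':.016,'collar':.007}[o]
            print(n,o,round(r['score'],2),uv.round(),back(p,[uv],z)[0].round(3),m.sum())
            if o=='fixture' and r['score']>.7:
                q=cv2.approxPolyDP(cv2.convexHull(np.argwhere(m)[:,::-1].astype(np.int32)),3,True)[:,0]
                print(np.c_[q,back(p,q.astype(float),.01)].round(3))
    im=p['color']
    if n=='scene': save('c1',np.hstack([cv2.resize(im[140:240,200:300],(400,400),interpolation=2),cv2.resize(im[200:300,350:450],(400,400),interpolation=2)]))
R0=R.from_rotvec(s['tcp_rot']).as_matrix(); print(R0.round(3)); print(np.array(read_camera('wrist')['mount']).round(3))
E
```

```text
scene bearing_block 0.93 [242. 159.] [0.661 0.402 0.02 ] 375
scene bearing_block 0.86 [216. 205.] [0.422 0.323 0.02 ] 391
scene bearing_block 0.78 [239. 182.] [0.549 0.328 0.02 ] 394
scene small_block 0.47 [256. 222.] [0.424 0.169 0.015] 239
scene fixture 0.88 [415. 258.] [ 0.53  -0.313  0.01 ] 1864
[[ 4.44e+02  2.45e+02  6.20e-01 -3.69e-01  1.00e-02]
 [ 4.13e+02  2.86e+02  4.33e-01 -3.46e-01  1.00e-02]
 [ 3.84e+02  2.71e+02  4.43e-01 -2.56e-01  1.00e-02]
 [ 4.17e+02  2.32e+02  6.31e-01 -2.80e-01  1.00e-02]
 [ 4.31e+02  2.34e+02  6.44e-01 -3.20e-01  1.00e-02]]
scene stop_face 0.68 [420. 247.] [ 0.565 -0.315  0.024] 89
scene bush 0.3 [415. 258.] [ 0.524 -0.315  0.016] 1994
scene collar 0.59 [379. 255.] [ 0.493 -0.216  0.007] 147
side bearing_block 0.76 [332. 153.] [0.665 0.404 0.02 ] 241
side bearing_block 0.72 [306. 163.] [0.55  0.328 0.02 ] 226
side bearing_block 0.59 [274. 164.] [0.427 0.323 0.02 ] 309
side small_block 0.75 [277. 186.] [0.43  0.165 0.015] 178
side fixture 0.63 [325. 285.] [ 0.536 -0.321  0.01 ] 2511
side stop_face 0.39 [277. 186.] [0.43  0.15  0.024] 218
side bush 0.48 [309. 311.] [ 0.488 -0.405  0.016] 170
side collar 0.43 [305. 259.] [ 0.496 -0.217  0.007] 131
[[-0.929  0.371  0.   ]
 [ 0.371  0.929 -0.   ]
 [-0.    -0.    -1.   ]]
[[-0.002  0.965  0.262  0.065]
 [ 1.     0.001  0.002 -0.002]
 [ 0.002  0.262 -0.965 -0.143]
 [ 0.     0.     0.     1.   ]]
```

View pics/c1.png

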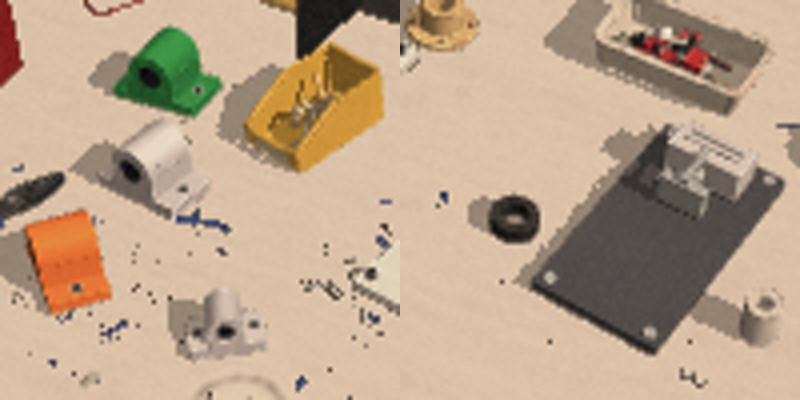

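Emit:
{"api": "drive_tool", "payload": {
  "rows": [
    [0,0,0,-0.039,-0.0165,-0.002,1],
    [0,0,0,-0.039,-0.0165,-0.002,1],
    [0,0,0,-0.039,-0.0165,-0.002,1],
    [0,0,0,-0.039,-0.0165,-0.002,1],
    [0,0,0,-0.039,-0.0165,-0.002,1],
    [0,0,0,-0.039,-0.0165,-0.002,1],
    [0,0,0,-0.039,-0.0165,-0.002,1],
    [0,0,0,-0.039,-0.0165,-0.002,1]
  ],
  "force": 30
}}

```text
time: 2.47
tool_pos: [0.4881, 0.3911, 0.2474]
tcp_rot: [0.593, 3.085, 0.001]
wrist_force: [0.7, 0.7, -0.5]
width: 1.001
grip_force: 0.0
```

Emit:
{"api": "drive_tool", "payload": {
  "rows": [
    [0,0,0,-0.038,-0.017,-0.002,1],
    [0,0,0,-0.039,-0.017,-0.002,1],
    [0,0,0,0,0,0,1],
    [0,0,0,0,0,0,1],
    [0,0,0,0,0,0,1]
  ]
}}

```text
time: 2.88
tool_pos: [0.5451, 0.3331, 0.2508]
tcp_rot: [-0.595, -3.084, -0.0]
wrist_force: [-0.9, 0.2, 0.5]
width: 1.002
grip_force: 0.0
```

```bash
cat >> h.py <<'E'
N=8
BP=[list(range(8)),None]
def fitblock(p,mask,s,x0,kw={},free=True):
    P=blockpts(**kw); U=kw.get('U',.044); h=kw.get('h',.012); L=kw.get('L',.05)
    low=np.array([[x,y,h] for x in(-L/2,L/2) for y in(-U/2,U/2)]); P=np.vstack([P,low])
    parts=[list(range(8)),list(range(8,len(P)))]
    b=cv2.GaussianBlur(mask.astype(float),(0,0),1.5)
    def f(v): 
        d=cv2.GaussianBlur(sil(p,place(P,v[0]*.1,v[1]*.1,v[2]),s,parts),(0,0),1.5)-b
        return d[::2,::2].ravel()
    best=None
    for t in x0[2]:
        r=least_squares(f,[x0[0]*10,x0[1]*10,t],diff_step=3e-3,max_nfev=25)
        c=(r.fun**2).sum(); v=r.x*[.1,.1,1]
        if best is None or c<best[0]: best=(c,v)
    return best,sil(p,place(P,*best[1]),s,parts)>.5
E
python3 - <<'E'
from h import *
s=status.read_state(); print(s['tool_pos'],s['tcp_rot'],s['time'])
p=read_camera('wrist'); im=p['color'].copy()
for r in masks_of(p,'bearing_block')[:4]:
    uv=np.argwhere(r['mask']).mean(0)[::-1]; print(r['score'],r['bbox'],back(p,[uv],.02,s)[0].round(3))
    X=back(p,[uv],.02,s)[0]
    if np.hypot(X[0]-.55,X[1]-.328)<.03:
        b,m=fitblock(p,r['mask'],s,(X[0],X[1],[-.6,-.1,.4,.9,1.4,1.9])); print(b, (m&r['mask']).sum()/(m|r['mask']).sum())
        c,_=cv2.findContours(m.astype(np.uint8),0,2); cv2.drawContours(im,c,-1,(255,0,0),1)
save('w2',im)
E
```

```text
[0.5451427  0.3331097  0.25084909] [-5.94701735e-01 -3.08408564e+00 -4.09372460e-04] 2.8833
0.74 [274.7, 150.7, 358.1, 212.2] [0.55 0.33 0.02]
(np.float64(3.0481724226741647), array([ 0.54963296,  0.32957042, -0.09984876])) 0.9662369551872314
0.74 [363.1, 208.3, 442.4, 276.2] [0.66  0.399 0.02 ]
0.59 [232.1, 46.1, 312.6, 112.2] [0.426 0.326 0.02 ]
```

View pics/w2.png

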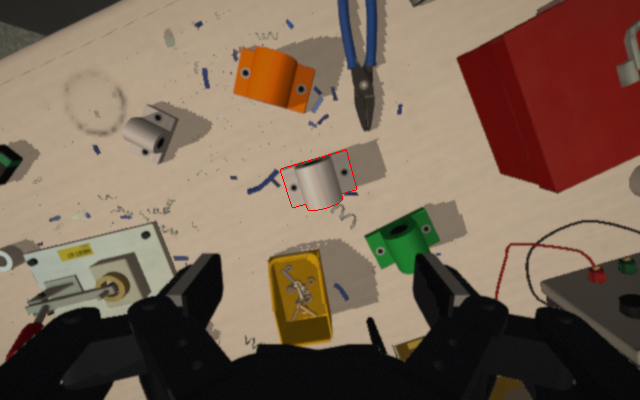

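The wrist picture shows the large block at (318,181), and its red outline matches. I'll refine the yaw next.

```bash
cat >> h.py <<'E'
from scipy.optimize import minimize
def fit2(p,mask,s,x0,z=0):
    P=np.vstack([blockpts(),[[x,y,.012] for x in(-.025,.025) for y in(-.022,.022)]])
    parts=[list(range(8)),list(range(8,len(P)))]
    b=cv2.GaussianBlur(mask.astype(float),(0,0),1)
    f=lambda v:((cv2.GaussianBlur(sil(p,place(P,v[0],v[1],v[2]/10,z),s,parts),(0,0),1)-b)**2).sum()
    x=np.array(x0)*[1,1,10]
    sim=np.vstack([x,x+[.004,0,0],x+[0,.004,0],x+[0,0,1]])
    r=minimize(f,x,method='Nelder-Mead',options=dict(initial_simplex=sim,maxiter=90,xatol=2e-4,fatol=.05))
    return r.x*[1,1,.1],r.fun
E
python3 - <<'E'
from h import *
s=status.read_state(); p=read_camera('wrist')
for r in masks_of(p,'bearing_block')[:4]:
    uv=np.argwhere(r['mask']).mean(0)[::-1]; X=back(p,[uv],.02,s)[0]
    if np.hypot(X[0]-.55,X[1]-.328)<.03:
        for t in(-.2,.0,): print(fit2(p,r['mask'],s,(.55,.33,t)))
E
```

```text
(array([ 0.54992029,  0.32975576, -0.07962806]), np.float64(7.721484667858802))
(array([ 0.54986034,  0.329613  , -0.07817694]), np.float64(7.547451625745014))
```

Emit:
{"api": "drive_tool", "payload": {
  "rows": [
    [0,0,-5.77,0,0,0,1],
    [0,0,-5.77,0,0,0,1],
    [0,0,-5.77,0,0,0,1],
    [0,0,0,-0.005,-0.003,0.03,1],
    [0,0,0,0,0,0.03,1],
    [0,0,0,0,0,0.03,1],
    [0,0,0,0,0,0.03,1],
    [0,0,0,0,0,0.03,1]
  ]
}}

```text
time: 3.75
tool_pos: [0.549, 0.3311, 0.0999]
tcp_rot: [0.119, 3.139, 0.001]
wrist_force: [1.0, 0.0, -0.1]
width: 1.0
grip_force: 0.0
```

Emit:
{"api": "drive_tool", "payload": {
  "rows": [
    [0,0,0,0,0,0.02,1],
    [0,0,0,0,0,0.02,1],
    [0,0,0,0,0,0,1],
    [0,0,0,0,0,0,1]
  ]
}}

```text
time: 4.08
tool_pos: [0.5481, 0.3302, 0.0597]
tcp_rot: [-0.119, -3.136, 0.003]
wrist_force: [-0.5, 0.6, -0.0]
width: 0.999
grip_force: 0.0
```

Run:
```python
from h import *
s=status.read_state(); p=read_camera('wrist')
M=R.from_rotvec(s['tcp_rot']).as_matrix(); print(s['tool_pos'],np.degrees(np.arctan2(M[1,1],M[0,1])),M[:,2])
for r in masks_of(p,'bearing_block')[:2]:
    uv=np.argwhere(r['mask']).mean(0)[::-1]; print(r['score'],r['bbox'],back(p,[uv],.03,s)[0])
    print(fit2(p,r['mask'],s,(.55,.33,-.079)))
```

```text
[0.54810359 0.33019911 0.05966253] 85.64539867947073 [-0.00301465 -0.00162291 -0.99999414]
0.78 [365.1, 333.3, 429.6, 359.7] [0.6237186 0.3734753 0.03     ]
(array([ 0.78965432,  0.24807407, -5.63208642]), np.float64(780.4751614389763))
0.66 [207.3, 0.4, 383.5, 100.6] [0.44178056 0.32981428 0.03      ]
(array([ 0.78965432,  0.24807407, -5.63208642]), np.float64(10048.960286839183))
```

Emit:
{"api": "drive_tool", "payload": {
  "rows": [
    [0,0,0,-0.002,0,0.02,1],
    [0,0,0,0,0,0.015,1],
    [0,0,0,0,0,0.013,1],
    [0,0,0,0,0,0,1],
    [0,0,0,0,0,0,1]
  ]
}}

```text
time: 4.6
tool_pos: [0.5519, 0.3298, 0.0133]
tcp_rot: [-0.122, -3.139, 0.0]
wrist_force: [0.6, 0.4, 0.2]
width: 1.003
grip_force: 0.0
```

Emit:
{"api": "drive_tool", "payload": {
  "rows": [
    [0,0,0,0,0,0,0.7],
    [0,0,0,0,0,0,0.6],
    [0,0,0,0,0,0,0.5],
    [0,0,0,0,0,0,0.4],
    [0,0,0,0,0,0,0.3],
    [0,0,0,0,0,0,0.3],
    [0,0,0,0,0,0,0.3],
    [0,0,0,0,0,0,0.3]
  ],
  "force": 30
}}

```text
time: 5.27
tool_pos: [0.5532, 0.3308, 0.0146]
tcp_rot: [0.122, 3.137, 0.003]
wrist_force: [-0.7, 1.9, 5.7]
width: 0.51
grip_force: 34.1
```

Emit:
{"api": "drive_tool", "payload": {
  "rows": [
    [0,0,0,0,0,-0.01,0.3],
    [0,0,0,0,0,-0.02,0.3],
    [0,0,0,0,0,-0.03,0.3],
    [0,0,0,0,0,0,0.3],
    [0,0,0,0,0,0,0.3]
  ]
}}

```text
time: 5.68
tool_pos: [0.553, 0.33, 0.0745]
tcp_rot: [0.122, 3.137, 0.002]
wrist_force: [0.3, -0.6, -4.9]
width: 0.509
grip_force: 33.0
```

Emit:
{"api": "drive_tool", "payload": {
  "rows": [
    [0,0,0,0,0,-0.03,0.3],
    [0,0,0,0,0,-0.04,0.3],
    [0,0,0,0,0,-0.04,0.3],
    [0,0,0,0,0,-0.04,0.3],
    [0,0,0,0,0,-0.03,0.3],
    [0,0,0,0,0,-0.01,0.3],
    [0,0,0,0,0,0,0.3],
    [0,0,0,0,0,0,0.3]
  ]
}}

```text
time: 6.35
tool_pos: [0.5509, 0.329, 0.2601]
tcp_rot: [-0.122, -3.136, 0.003]
wrist_force: [-0.5, -0.5, -5.1]
width: 0.507
grip_force: 33.0
```

Run:
```python
from h import *
s=status.read_state(); M=R.from_rotvec(s['tcp_rot']).as_matrix(); print(s['tool_pos'],s['width'],s['grip_force'],s['wrist_force'],M.round(4))
for n in('scene','side'):
    p=read_camera(n)
    for o in('bearing_block','fixture'):
        for r in masks_of(p,o)[:4]: print(n,o,round(r['score'],2),r['bbox'])
p=read_camera('wrist'); save('w3',p['color'])
```

```text
[0.5509188  0.32904343 0.26014946] 0.5072200487736064 32.992288917303085 [-0.5089295  -0.49260552 -5.06350688] [[-0.997   0.0777 -0.0032]
 [ 0.0777  0.997  -0.0019]
 [ 0.003  -0.0021 -1.    ]]
scene bearing_block 0.9 [210.4, 194.3, 229.0, 216.5]
scene bearing_block 0.86 [213.0, 107.8, 242.5, 137.6]
scene bearing_block 0.55 [230.1, 147.5, 255.1, 168.7]
scene fixture 0.56 [382.9, 231.5, 446.2, 284.0]
side bearing_block 0.86 [265.0, 152.7, 286.5, 176.2]
side bearing_block 0.75 [327.4, 144.9, 339.6, 162.2]
side bearing_block 0.66 [296.9, 93.2, 314.1, 114.6]
side fixture 0.57 [284.8, 269.9, 365.1, 300.2]
side fixture 0.2 [298.4, 94.7, 313.1, 115.6]
```

View pics/w3.png

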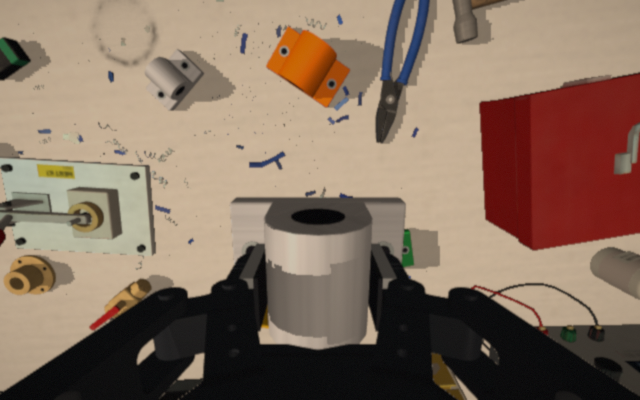

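The large block is held square and central; its foot's front edge spans columns 232–405. Next I'll carry it over the lever and look at the fixture.

Emit:
{"api": "drive_tool", "payload": {
  "rows": [
    [0,0,0,-0.006,-0.02,0,0.3],
    [0,0,0,-0.006,-0.04,0,0.3],
    [0,0,0,-0.006,-0.04,0,0.3],
    [0,0,0,-0.006,-0.04,0,0.3],
    [0,0,0,-0.006,-0.04,0,0.3],
    [0,0,0,-0.006,-0.04,0,0.3],
    [0,0,0,-0.006,-0.04,0,0.3],
    [0,0,0,-0.006,-0.04,0,0.3]
  ]
}}

```text
time: 7.37
tool_pos: [0.5762, 0.0251, 0.2628]
tcp_rot: [0.122, 3.139, 0.0]
wrist_force: [0.5, -0.8, -3.8]
width: 0.502
grip_force: 32.9
```

Emit:
{"api": "drive_tool", "payload": {
  "rows": [
    [0,0,0,-0.006,-0.04,0,0.3],
    [0,0,0,-0.006,-0.04,0,0.3],
    [0,0,0,-0.006,-0.04,0,0.3],
    [0,0,0,-0.006,-0.04,0,0.3],
    [0,0,0,-0.006,-0.04,0,0.3],
    [0,0,0,-0.006,-0.04,0,0.3],
    [0,0,0,-0.006,-0.04,0,0.3],
    [0,0,0,-0.006,-0.04,0,0.3]
  ]
}}

```text
time: 8.03
tool_pos: [0.5992, -0.2978, 0.2625]
tcp_rot: [-0.122, -3.139, -0.0]
wrist_force: [1.1, 0.8, -3.7]
width: 0.507
grip_force: 32.9
```

Emit:
{"api": "drive_tool", "payload": {
  "rows": [
    [0,0,0,-0.003,-0.012,0,0.3],
    [0,0,0,0,0,0,0.3],
    [0,0,0,0,0,0,0.3],
    [0,0,0,0,0,0,0.3]
  ]
}}

```text
time: 8.37
tool_pos: [0.6014, -0.3069, 0.2624]
tcp_rot: [-0.121, -3.138, -0.002]
wrist_force: [0.7, 0.3, -3.7]
width: 0.503
grip_force: 33.0
```

Run:
```python
from h import *
s=status.read_state(); M=R.from_rotvec(s['tcp_rot']).as_matrix(); print(s['tool_pos'],s['width'],s['grip_force'],M.round(4))
p=read_camera('wrist'); im=p['color'].copy()
for o in('fixture','stop_face','bush','collar'):
    for r in masks_of(p,o)[:2]:
        uv=np.argwhere(r['mask']).mean(0)[::-1]
        print(o,round(r['score'],2),r['bbox'],back(p,[uv],.01,s)[0].round(4))
        if o=='fixture':
            q=cv2.approxPolyDP(cv2.convexHull(np.argwhere(r['mask'])[:,::-1].astype(np.int32)),3,True)[:,0]
            print(np.c_[q,back(p,q.astype(float),.01,s)].round(4))
np.savez('w4.npz',color=im,K=p['intrinsics'],mount=p['mount'],pos=s['tool_pos'],rot=s['tcp_rot'])
save('w4',im)
```

```text
[ 0.60142631 -0.30690534  0.26237231] 0.5033847373781918 33.03433634340763 [[-9.97e-01  7.73e-02 -9.00e-04]
 [ 7.73e-02  9.97e-01  1.50e-03]
 [ 1.00e-03  1.40e-03 -1.00e+00]]
fixture 0.84 [264.8, 31.0, 357.3, 201.9] [ 0.5265 -0.3141  0.01  ]
[[ 3.550e+02  3.400e+01  4.468e-01 -2.548e-01  1.000e-02]
 [ 3.430e+02  1.970e+02  6.336e-01 -2.792e-01  1.000e-02]
 [ 2.670e+02  1.950e+02  6.233e-01 -3.756e-01  1.000e-02]
 [ 2.690e+02  3.000e+01  4.351e-01 -3.505e-01  1.000e-02]]
stop_face 0.56 [291.3, 134.6, 321.0, 174.3] [ 0.5714 -0.3207  0.01  ]
bush 0.9 [209.5, 69.3, 241.9, 93.2] [ 0.4874 -0.4085  0.01  ]
collar 0.86 [370.3, 60.0, 404.4, 96.5] [ 0.495  -0.2183  0.01  ]
```

View pics/w4.png

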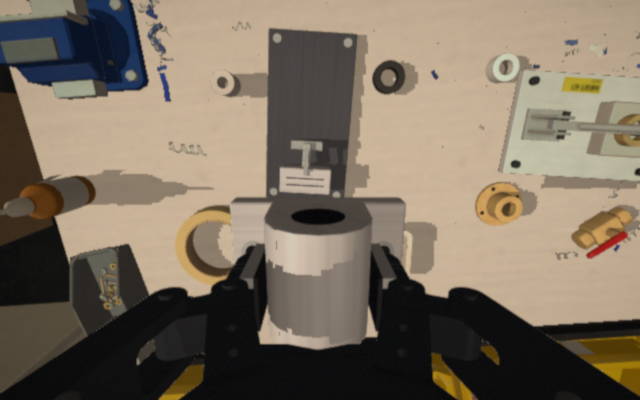

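The fixture is fully visible: the bed's corners are at (269,30), (355,34), (343,197) and (267,195), with the pad near (306,148). From that I get the origin at about (0.532, -0.315) and a yaw of about -0.125.

Emit:
{"api": "drive_tool", "payload": {
  "rows": [
    [0,0,2.7,0,0,0,0.3],
    [0,0,0,0.03,-0.005,0,0.3],
    [0,0,0,0.035,-0.006,0,0.3],
    [0,0,0,0.034,-0.005,0.01,0.3],
    [0,0,0,0,0,0.035,0.3],
    [0,0,0,0,0,0.04,0.3],
    [0,0,0,0,0,0.04,0.3],
    [0,0,0,0,0,0.02,0.3]
  ]
}}

```text
time: 9.28
tool_pos: [0.4986, -0.3091, 0.1135]
tcp_rot: [-0.195, -3.131, -0.005]
wrist_force: [-1.6, 0.9, -5.2]
width: 0.509
grip_force: 32.9
```

Emit:
{"api": "drive_tool", "payload": {
  "rows": [
    [0,0,0,0,0,0.02,0.3],
    [0,0,0,0,0,0.02,0.3],
    [0,0,0,0,0,0.015,0.3],
    [0,0,0,0,0,0.01,0.3],
    [0,0,0,0,0,0,0.3],
    [0,0,0,0,0,0,0.3],
    [0,0,0,0,0,0,0.3],
    [0,0,0,0,0,0,0.3]
  ]
}}

```text
time: 9.95
tool_pos: [0.5027, -0.3123, 0.0548]
tcp_rot: [0.195, 3.133, -0.003]
wrist_force: [-0.9, -0.3, -3.7]
width: 0.508
grip_force: 33.0
```

Run:
```python
from h import *
s=status.read_state(); M=R.from_rotvec(s['tcp_rot']).as_matrix(); print(s['tool_pos'],s['wrist_force'],s['width'],s['grip_force'],M.round(4))
ims=[]
for n,X in(('scene',0),('side',0)):
    p=read_camera(n)
    for r in masks_of(p,'bearing_block')[:4]:
        uv=np.argwhere(r['mask']).mean(0)[::-1]; X=back(p,[uv],.05,s)[0]
        if X[1]<0: print(n,r['score'],X.round(3),fit2(p,r['mask'],s,(.4975,-.31,-.125),.0255))
    u=proj(p,np.array([[.51,-.315,.03]]))[0].astype(int)
    ims.append(cv2.resize(p['color'][u[1]-50:u[1]+50,u[0]-50:u[0]+50],(400,400),interpolation=2))
save('c5',np.hstack(ims))
```

```text
[ 0.50270191 -0.31233418  0.05476745] [-0.86181703 -0.26401503 -3.74559855] 0.5084109319621913 32.96308055520058 [[-0.9922  0.1243  0.0027]
 [ 0.1243  0.9922 -0.0018]
 [-0.0029 -0.0015 -1.    ]]
scene 0.98 [ 0.501 -0.31   0.05 ] (array([ 0.50700865, -0.30677539, -0.0686692 ]), np.float64(52.930590818901365))
side 0.6 [ 0.497 -0.324  0.05 ] (array([ 0.49959548, -0.30305008, -0.08013781]), np.float64(216.04736065644636))
```

View pics/c5.png

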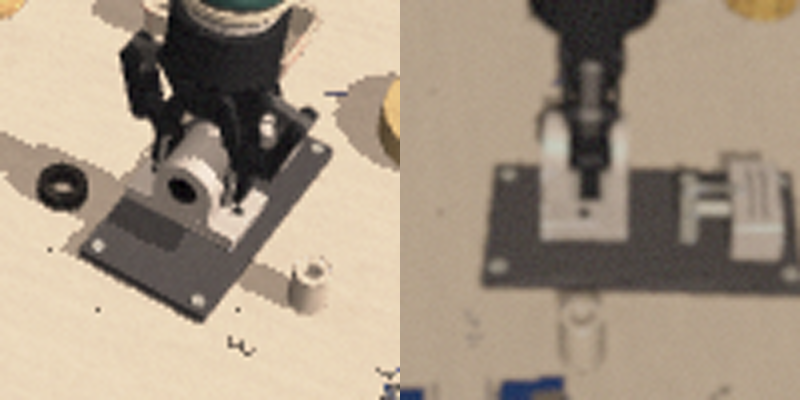

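The block hangs just over the bed and clear of the stop. I'll lower it.

Emit:
{"api": "drive_tool", "payload": {
  "rows": [
    [0,0,0,0,0,0.01,0.3],
    [0,0,0,0,0,0.01,0.3],
    [0,0,0,0,0,0.005,0.3],
    [0,0,0,0,0,0,0.3],
    [0,0,0,0,0,0,0.3]
  ]
}}

```text
time: 10.57
tool_pos: [0.5004, -0.311, 0.0266]
tcp_rot: [-0.196, -3.133, -0.002]
wrist_force: [-0.2, 0.0, -3.6]
width: 0.506
grip_force: 33.0
```

Emit:
{"api": "drive_tool", "payload": {
  "rows": [
    [0,0,0,0,0,0.0015,0.3],
    [0,0,0,0,0,0.0015,0.3],
    [0,0,0,0,0,0,0.3],
    [0,0,0,0,0,0,0.3]
  ]
}}

```text
time: 10.9
tool_pos: [0.5015, -0.3117, 0.0251]
tcp_rot: [0.196, 3.135, -0.0]
wrist_force: [0.6, -0.5, -3.1]
width: 0.507
grip_force: 33.0
```

Emit:
{"api": "drive_tool", "payload": {
  "rows": [
    [0,0,0,0,0,0.001,0.3],
    [0,0,0,0,0,0,0.3],
    [0,0,0,0,0,0,0.3]
  ]
}}

```text
time: 11.15
tool_pos: [0.5017, -0.3119, 0.0246]
tcp_rot: [0.196, 3.135, -0.001]
wrist_force: [-1.1, 1.1, 0.3]
width: 0.51
grip_force: 33.5
```

Emit:
{"api": "drive_tool", "payload": {
  "rows": [
    [0,0,0,0,0,0.0005,0.3],
    [0,0,0,0,0,0,0.3],
    [0,0,0,0,0,0,0.3]
  ]
}}

```text
time: 11.4
tool_pos: [0.5017, -0.3119, 0.0246]
tcp_rot: [0.196, 3.135, -0.001]
wrist_force: [-3.0, 1.4, 6.8]
width: 0.506
grip_force: 34.2
```

Emit:
{"api": "drive_tool", "payload": {
  "rows": [
    [0,0,0,-0.002,0,0,0.3],
    [0,0,0,-0.003,0,0,0.3],
    [0,0,0,-0.003,0,0,0.3],
    [0,0,0,-0.003,0,0,0.3],
    [0,0,0,-0.003,0,0,0.3],
    [0,0,0,-0.002,0,0,0.3],
    [0,0,0,0,0,0,0.3],
    [0,0,0,0,0,0,0.3]
  ]
}}

```text
time: 12.07
tool_pos: [0.5167, -0.3142, 0.0246]
tcp_rot: [-0.195, -3.134, 0.001]
wrist_force: [-5.7, 0.4, 7.0]
width: 0.509
grip_force: 34.5
```

```bash
cat > m.py <<'E'
from h import *
import sys
ims=[]
for n in('scene','side'):
    s=status.read_state(); print(s['time'],s['tool_pos'].round(4),s['wrist_force'].round(1),s['grip_force'])
    p=read_camera(n)
    for o in('bearing_block','stop_face'):
      for r in masks_of(p,o)[:4]:
        uv=np.argwhere(r['mask']).mean(0)[::-1]; X=back(p,[uv],.035,s)[0]
        if X[1]<-.2: print(n,o,round(r['score'],2),r['bbox'],X.round(3))
    u=proj(p,np.array([[.54,-.315,.03]]))[0].astype(int)
    ims.append(cv2.resize(p['color'][u[1]-35:u[1]+35,u[0]-35:u[0]+35],(400,400),interpolation=2))
save(sys.argv[1],np.hstack(ims))
E
python3 m.py c6
```

```text
12.0667 [ 0.5167 -0.3142  0.0246] [-5.7  0.4  7. ] 34.46992367506027
scene bearing_block 0.77 [399.4, 241.6, 425.9, 274.8] [ 0.501 -0.318  0.035]
12.2167 [ 0.5167 -0.3142  0.0246] [-5.8 -0.7  6.1] 34.463034868240356
side bearing_block 0.88 [304.5, 266.8, 328.6, 296.8] [ 0.509 -0.34   0.035]
side stop_face 0.18 [285.2, 269.0, 364.2, 298.7] [ 0.538 -0.349  0.035]
```

View pics/c6.png

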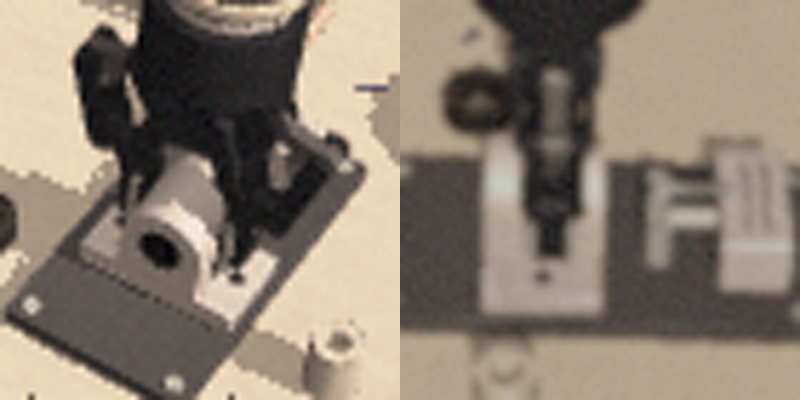

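The block is flat and square on the bed, with a gap of about 16 mm to the pad (crop columns 605 to 645). I'll approach slowly.

Emit:
{"api": "drive_tool", "payload": {
  "rows": [
    [0,0,0,-0.002,0,0,0.3],
    [0,0,0,-0.003,0,0,0.3],
    [0,0,0,-0.003,0,0,0.3],
    [0,0,0,-0.002,0,0,0.3],
    [0,0,0,-0.001,0,0,0.3],
    [0,0,0,0,0,0,0.3]
  ]
}}

```text
time: 12.87
tool_pos: [0.5273, -0.3155, 0.0246]
tcp_rot: [-0.195, -3.134, 0.001]
wrist_force: [-5.7, 0.0, 7.1]
width: 0.511
grip_force: 34.5
```

Emit:
{"api": "drive_tool", "payload": {
  "rows": [
    [0,0,0,-0.001,0,0,0.3],
    [0,0,0,-0.001,0,0,0.3],
    [0,0,0,0,0,0,0.3]
  ]
}}

```text
time: 13.12
tool_pos: [0.5292, -0.3158, 0.0246]
tcp_rot: [-0.195, -3.134, 0.001]
wrist_force: [-7.1, -0.0, 8.7]
width: 0.507
grip_force: 34.5
```

Emit:
{"api": "drive_tool", "payload": {
  "rows": [
    [0,0,0,-0.001,0,0,0.3],
    [0,0,0,-0.001,0,0,0.3],
    [0,0,0,0,0,0,0.3]
  ]
}}

```text
time: 13.37
tool_pos: [0.5311, -0.316, 0.0246]
tcp_rot: [-0.195, -3.134, 0.001]
wrist_force: [-6.9, 0.3, 8.2]
width: 0.51
grip_force: 34.5
```

Emit:
{"api": "drive_tool", "payload": {
  "rows": [
    [0,0,0,-0.001,0,0,0.3],
    [0,0,0,-0.001,0,0,0.3],
    [0,0,0,0,0,0,0.3]
  ]
}}

```text
time: 13.62
tool_pos: [0.5332, -0.3162, 0.0246]
tcp_rot: [-0.195, -3.134, 0.001]
wrist_force: [-7.6, -0.3, 8.3]
width: 0.507
grip_force: 34.5
```

Emit:
{"api": "drive_tool", "payload": {
  "rows": [
    [0,0,0,-0.001,0,0,0.3],
    [0,0,0,-0.001,0,0,0.3],
    [0,0,0,0,0,0,0.3]
  ]
}}

```text
time: 13.87
tool_pos: [0.5351, -0.3165, 0.0246]
tcp_rot: [-0.195, -3.134, 0.001]
wrist_force: [-6.4, -0.7, 8.9]
width: 0.511
grip_force: 34.5
```

Emit:
{"api": "drive_tool", "payload": {
  "rows": [
    [0,0,0,-0.001,0,0,0.3],
    [0,0,0,-0.001,0,0,0.3],
    [0,0,0,0,0,0,0.3]
  ]
}}

```text
time: 14.12
tool_pos: [0.536, -0.3166, 0.0246]
tcp_rot: [-0.195, -3.131, 0.0]
wrist_force: [-10.2, -0.7, 10.2]
width: 0.511
grip_force: 34.8
```

Emit:
{"api": "drive_tool", "payload": {
  "rows": [
    [0,0,0,-0.001,0,0,0.3],
    [0,0,0,-0.001,0,0,0.3],
    [0,0,0,0,0,0,0.3]
  ]
}}

```text
time: 14.37
tool_pos: [0.5374, -0.3168, 0.0246]
tcp_rot: [-0.195, -3.13, -0.0]
wrist_force: [-11.8, 0.3, 12.4]
width: 0.507
grip_force: 34.9
```

```bash
python3 m.py c7
```

```text
14.3667 [ 0.5374 -0.3168  0.0246] [-11.8   0.3  12.4] 34.926550537347794
scene bearing_block 0.68 [401.8, 238.7, 429.3, 271.6] [ 0.523 -0.318  0.035]
scene stop_face 0.41 [371.3, 248.6, 385.0, 259.7] [ 0.47  -0.224  0.035]
14.5167 [ 0.5374 -0.3167  0.0246] [-12.2   0.1  12.4] 34.93036597967148
side bearing_block 0.6 [312.6, 266.3, 336.9, 299.1] [ 0.527 -0.342  0.035]
side stop_face 0.41 [333.9, 270.6, 351.8, 288.8] [ 0.571 -0.328  0.035]
```

View pics/c7.png

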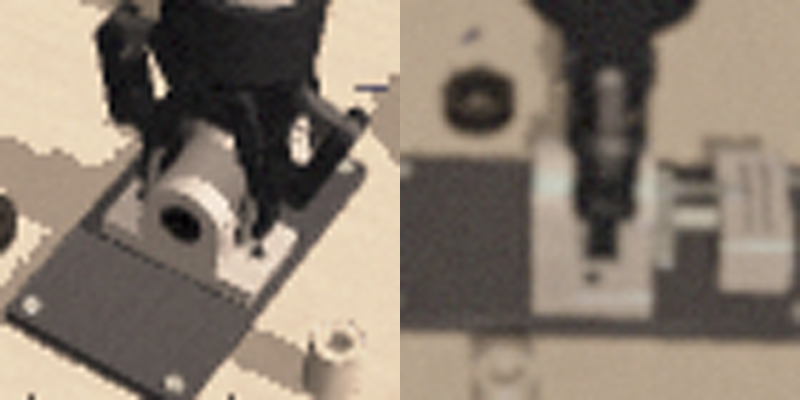

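The block has met the pad squarely, with contact at a TCP x of about 0.5355. I'll push to about 0.543, easing the downward load a little.

Emit:
{"api": "drive_tool", "payload": {
  "rows": [
    [0,0,0,0,0,-0.0004,0.3],
    [0,0,0,-0.001,0,0,0.3],
    [0,0,0,0,0,0,0.3],
    [0,0,0,-0.001,0,0,0.3],
    [0,0,0,0,0,0,0.3]
  ]
}}

```text
time: 15.08
tool_pos: [0.5388, -0.3169, 0.0247]
tcp_rot: [-0.195, -3.129, -0.001]
wrist_force: [-12.9, 0.1, 11.6]
width: 0.511
grip_force: 34.8
```

Emit:
{"api": "drive_tool", "payload": {
  "rows": [
    [0,0,0,-0.001,0,0,0.3],
    [0,0,0,0,0,0,0.3],
    [0,0,0,-0.001,0,0,0.3],
    [0,0,0,0,0,0,0.3]
  ]
}}

```text
time: 15.42
tool_pos: [0.5401, -0.3171, 0.0247]
tcp_rot: [-0.195, -3.128, -0.001]
wrist_force: [-14.9, -0.4, 13.6]
width: 0.508
grip_force: 35.1
```

Emit:
{"api": "drive_tool", "payload": {
  "rows": [
    [0,0,0,0,0,-0.0004,0.3],
    [0,0,0,-0.001,0,0,0.3],
    [0,0,0,0,0,0,0.3],
    [0,0,0,-0.001,0,0,0.3],
    [0,0,0,0,0,0,0.3]
  ]
}}

```text
time: 15.83
tool_pos: [0.5414, -0.3173, 0.0247]
tcp_rot: [-0.194, -3.126, -0.002]
wrist_force: [-16.1, -0.3, 13.0]
width: 0.504
grip_force: 35.0
```

Emit:
{"api": "drive_tool", "payload": {
  "rows": [
    [0,0,0,-0.001,0,0,0.3],
    [0,0,0,0,0,0,0.3],
    [0,0,0,-0.0007,0,0,0.3],
    [0,0,0,0,0,0,0.3],
    [0,0,0,0,0,0,0.3]
  ]
}}

```text
time: 16.25
tool_pos: [0.5421, -0.3173, 0.0247]
tcp_rot: [-0.194, -3.124, -0.002]
wrist_force: [-19.1, 0.1, 15.1]
width: 0.508
grip_force: 35.3
```

```bash
python3 m.py c8
```

```text
16.25 [ 0.5421 -0.3173  0.0247] [-19.1   0.1  15.1] 35.281255692243576
scene bearing_block 0.82 [399.1, 235.1, 431.3, 272.0] [ 0.529 -0.318  0.035]
16.4 [ 0.5421 -0.3173  0.0247] [-17.8  -0.2  16.4] 35.28100848197937
side bearing_block 0.69 [314.9, 266.9, 341.3, 298.7] [ 0.533 -0.344  0.035]
side stop_face 0.67 [335.7, 271.8, 349.4, 286.7] [ 0.574 -0.33   0.035]
```

View pics/c8.png

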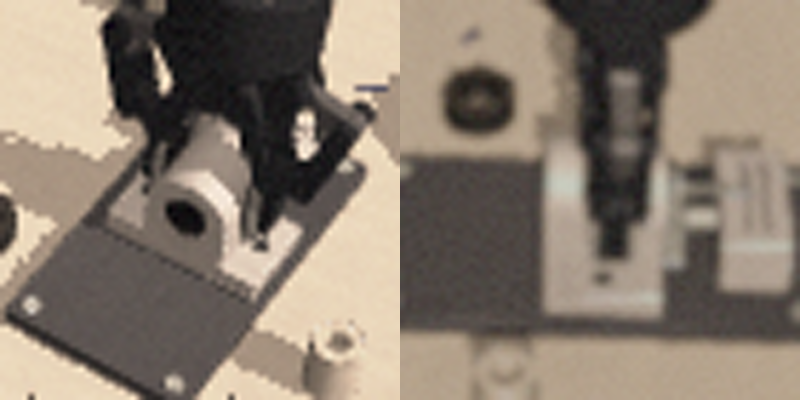

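The block is square against the pad, with the travel at roughly 7–9 mm. By force, about 18.5 N at the wrist less about 10 N bed friction leaves about 8 N. I'll hold this.

Emit:
{"api": "drive_tool", "payload": {
  "rows": [
    [0,0,0,0,0,0,0.3],
    [0,0,0,0,0,0,0.3],
    [0,0,0,0,0,0,0.3],
    [0,0,0,0,0,0,0.3],
    [0,0,0,0,0,0,0.3],
    [0,0,0,0,0,0,0.3],
    [0,0,0,0,0,0,0.3],
    [0,0,0,0,0,0,0.3]
  ]
}}

```text
time: 17.22
tool_pos: [0.5421, -0.3173, 0.0248]
tcp_rot: [-0.194, -3.125, -0.002]
wrist_force: [-17.9, -0.9, 15.2]
width: 0.503
grip_force: 35.3
```

Emit:
{"api": "drive_tool", "payload": {
  "rows": [
    [0,0,0,0,0,0,0.3],
    [0,0,0,0,0,0,0.3],
    [0,0,0,0,0,0,0.3],
    [0,0,0,0,0,0,0.3],
    [0,0,0,0,0,0,0.3],
    [0,0,0,0,0,0,0.3],
    [0,0,0,0,0,0,0.3],
    [0,0,0,0,0,0,0.3]
  ]
}}

```text
time: 17.88
tool_pos: [0.542, -0.3173, 0.0247]
tcp_rot: [-0.194, -3.124, -0.002]
wrist_force: [-18.2, -0.4, 15.7]
width: 0.507
grip_force: 35.3
```

Emit:
{"api": "drive_tool", "payload": {
  "rows": [
    [0,0,0,0,0,0,0.3],
    [0,0,0,0,0,0,0.3],
    [0,0,0,0,0,0,0.3],
    [0,0,0,0,0,0,0.3],
    [0,0,0,0,0,0,0.3],
    [0,0,0,0,0,0,0.3],
    [0,0,0,0,0,0,0.3],
    [0,0,0,0,0,0,0.3]
  ]
}}

```text
time: 18.55
tool_pos: [0.5421, -0.3173, 0.0248]
tcp_rot: [-0.194, -3.125, -0.002]
wrist_force: [-17.9, -0.3, 15.8]
width: 0.507
grip_force: 35.3
```

Emit:
{"api": "drive_tool", "payload": {
  "rows": [
    [0,0,0,0,0,0,0.3],
    [0,0,0,0,0,0,0.3],
    [0,0,0,0,0,0,0.3],
    [0,0,0,0,0,0,0.3],
    [0,0,0,0,0,0,0.3],
    [0,0,0,0,0,0,0.3],
    [0,0,0,0,0,0,0.3],
    [0,0,0,0,0,0,0.3]
  ]
}}

```text
time: 19.22
tool_pos: [0.5421, -0.3173, 0.0247]
tcp_rot: [-0.194, -3.125, -0.002]
wrist_force: [-18.3, 0.4, 15.3]
width: 0.506
grip_force: 35.3
```

Emit:
{"api": "drive_tool", "payload": {
  "rows": [
    [0,0,0,0,0,0,0.3],
    [0,0,0,0,0,0,0.3],
    [0,0,0,0,0,0,0.3],
    [0,0,0,0,0,0,0.3],
    [0,0,0,0,0,0,0.3],
    [0,0,0,0,0,0,0.3],
    [0,0,0,0,0,0,0.3],
    [0,0,0,0,0,0,0.3]
  ]
}}

```text
time: 19.88
tool_pos: [0.5421, -0.3173, 0.0247]
tcp_rot: [-0.194, -3.125, -0.002]
wrist_force: [-18.6, 0.4, 15.3]
width: 0.506
grip_force: 35.3
```

Emit:
{"api": "drive_tool", "payload": {
  "rows": [
    [0,0,0,0,0,0,0.3],
    [0,0,0,0,0,0,0.3],
    [0,0,0,0,0,0,0.3],
    [0,0,0,0,0,0,0.3],
    [0,0,0,0,0,0,0.3],
    [0,0,0,0,0,0,0.3],
    [0,0,0,0,0,0,0.3],
    [0,0,0,0,0,0,0.3]
  ]
}}

```text
time: 20.55
tool_pos: [0.5421, -0.3173, 0.0247]
tcp_rot: [-0.194, -3.125, -0.002]
wrist_force: [-18.2, -0.2, 15.2]
width: 0.508
grip_force: 35.3
```

```bash
python3 -c "
from h import *
s=status.read_state();print(s['time'],s['tool_pos'],s['wrist_force'],s['grip_force'])
print(workorder.finish_job())"
```

```text
20.55 [ 0.54206715 -0.31733064  0.0247398 ] [-18.24999094  -0.15751737  15.1935702 ] 35.28323605656624
the job is handed in; nothing more can be done
None
```

I handed the job in with the large block gripped at about 35 N, flat and square on the bed and pressed steadily against the stop for about 4 s; I estimate the push at 8 N and the stop's travel at 7–9 mm (I did not read the pointer directly), and the verdict was not reported.

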